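# Change a pot over to the other settling plate

### The job

The settling plate with the grain pot on it is due for cleaning. Switch it off at its lever, then move the pot across so that it stands upright in the middle of the other settling plate's dish, let go of it, and only then switch that plate on. Throw each lever fully over, never run a plate without the pot in its dish, and leave the herb pot and the label roll where they are.

Things in the scene. Friction and masses are not known exactly. Their poses are not given: they have to be found in the camera images.
- first_dish (a point): First settling plate (the one that runs at the start, with the pot in its dish): centre of the inner floor of its round steel dish, 56 mm above the table. The dish is 72 mm wide inside, its rim 6 mm high and 6 mm thick. Axes are the machine's: x from switch (near the robot) to dish, z up
- first_pivot (a point): Hinge of the first plate's toggle switch, 58 mm above the table, 102 mm from the dish centre along the machine's -x; the lever swings about the machine's y axis. The machine is a fixed grey box 200 mm long (x), 110 mm wide (y), its top 49 mm above the table
- first_switch_grip (a point): Centre of the black cross-bar on the end of the first plate's switch lever: bar 64 mm long along the machine's y, 20 mm thick, 85 mm from the hinge, 130 mm above the table in either end position, 143 mm at mid-swing. The stem under it is 12 mm thick
- first_switch (a joint): First plate's lever: 0 = off (leans 0.55 rad towards the robot, bar 44 mm on the -x side of the hinge), 1.1 = on (leans 0.55 rad towards the dish, bar 44 mm on the +x side), upright at 0.55. The heavy bar (0.35 kg) holds either end stop with about 1.7 N and falls the rest of the way once past upright
- second_dish (a point): Second settling plate (the one that is off and empty at the start): centre of the inner floor of its round steel dish, 56 mm above the table. The dish is 72 mm wide inside, its rim 6 mm high and 6 mm thick. Axes are the machine's: x from switch (near the robot) to dish, z up
- second_pivot (a point): Hinge of the second plate's toggle switch, 58 mm above the table, 102 mm from the dish centre along the machine's -x; the lever swings about the machine's y axis. The machine is a fixed grey box 200 mm long (x), 110 mm wide (y), its top 49 mm above the table
- second_switch_grip (a point): Centre of the black cross-bar on the end of the second plate's switch lever: bar 64 mm long along the machine's y, 20 mm thick, 85 mm from the hinge, 130 mm above the table in either end position, 143 mm at mid-swing. The stem under it is 12 mm thick
- second_switch (a joint): Second plate's lever: 0 = off (leans 0.55 rad towards the robot, bar 44 mm on the -x side of the hinge), 1.1 = on (leans 0.55 rad towards the dish, bar 44 mm on the +x side), upright at 0.55. The heavy bar (0.35 kg) holds either end stop with about 1.7 N and falls the rest of the way once past upright
- pot_centre (a point): Centre, half-way up, of the steel sauce pot of pale grains that stands in the first plate's dish: round, 64 mm wide at its rim, 48 mm at its foot, 33 mm high, about 0.12 kg; z is its upright axis; grasp it across the rim from above
- herb_pot_centre (a point): Centre of a bystander, a larger steel sauce pot of green herbs on the table, 70 mm wide, 36 mm high; leave alone
- roll_centre (a point): Centre of a bystander, a roll of blank labels lying flat on the table, 68 mm wide, 34 mm high; leave alone
- press_base (a point): Foot, on the table, of the tall green bench press (fixed, always here; not used): it reaches 170 mm towards and away from the robot and 100 mm to either side of this point. Its column, on the side near the robot, is 303 mm high; its hand lever rises from there away from the robot to 463 mm. Keep the arm clear of it
- cabinet_top (a point): Middle of the flat top of the plywood label cabinet (fixed, always here; not used): 110 mm to either side along x and y, 168 mm above the table; on its far side (+x) an upper drawer stands open 50 mm farther. Keep clear of it
Things that resemble listed ones, but are neither listed nor needed, are in the scene too. Leave any blue look-alike of the part that bears pot_centre alone.

How it is judged:
By the outcome, as a careful person would: the job done as asked, in the order asked, and still so for the second after the job is handed in, with the robot touching nothing.
It also fails if it takes over 69 s, if anything falls off the work surface, if the arm or the gripper's body presses on something with over 40 N, if the wrist force passes 120 N, or if a joint passes its speed limit or range.

### The arm

A 7-joint arm with a two-finger parallel gripper is mounted at the origin on the work surface; the furniture and walls round the work are solid. World frame = base frame: x ahead of the robot, y to its left, z up, the work surface at z = 0. Lengths are in m, angles in rad, forces in N, time in s.
With the tool pointing down it reaches from about 0.425 to 0.875 m from the base axis. Payload 4.7 kg.
Tool frame: the origin (TCP) lies between the finger pads; the fingertips stand 14 mm ahead of it and the grasp point (between the pads) lies 5 mm behind it; z points along the fingers, y is the line along which they close (so a half turn about z gives the same grasp; the last joint's range is limited). The gripper opens to 87 mm and grips with 3 to 60 N. Pads are 19 mm wide; open, the fingers measure 117 mm over their backs; the gripper's body (75 mm by 190 mm) begins 51 mm behind the grasp point.
Start: joints at [-1.187, 0.321, -0.07, 1.45, 0.023, 1.371, -0.057], TCP at [0.235, 0.606, 0.237] pointing down, gripper open.
Joint ranges: [-2.86, 2.86], [-0.3, 2.09], [-1.38, 1.24], [0.06, 2.45], [-1.56, 4.7], [0.09, 2.05], [-2.69, 2.69]. Speed limits (rad/s): [2.57, 2.57, 3.14, 3.14, 3.14, 3.14, 3.14].

### API

Orientations are given as a rotation vector (axis times angle).
In Python, from bench import ctrl gives the robot as it stands.
- The arm moves only by the tool step_arm, never from a script. Its argument "commands" is a list of rows, each an object with "travel": the shift along the tool's x, y, z in m, a list of three; "turn": the turn, a rotation vector about the tool's x, y, z in degrees, a list of three. A call has 1 to 5 rows; each row is the pose to reach, as a shift and turn from the pose commanded when the call began, along the tool's axes at that moment; what a row does not reach only later rows make up. A row lasts 1/10 s, in which the tool goes at most 50 mm and 8.59 degrees, less where a joint would pass 70% of its speed; a pose out of reach is approached as far as the arm can. A call with a gripper value outside its range is refused whole. "gripper" is the opening, from 0 (shut) to 1 (fully open), set as the call begins (left out, the last holds). The fingers move at their own pace and stop on an object; "force" is the grip in N (left out, the last holds). Time passes only in rows, so rows that repeat a pose let the fingers close. It gives the time, the measured TCP pose, the force, the opening and the grip force at its end, in the units of the state.
- ctrl.get_state(): the state, without advancing time (a new reading comes with each control period).
- ctrl.get_image(name): name is "scene" or "top" or "wrist"; returns the picture (400x640x3 uint8, red, green, blue); there is no depth.
- ctrl.camera_model(name): a dict with "fx", "fy", "cx", "cy" (pixels), "R" (3x3) and "t" (3): a world point X has camera coordinates R X + t; the wrist camera has in their place "T_tool_cam" (4x4, takes a point from camera to tool coordinates, whose origin is the TCP and whose axes are the flange's). Camera axes: x right, y down, z forward; pixel columns grow to the right and rows downward; lengths in m; the calibration is good to about 2 mm. The wrist camera is an equidistant fisheye: a pixel r from the principal point sees the ray r / f radians off the axis. A picture is of the moment at which its call begins: read the wrist's pose just before it. camera_model takes no time and is no camera call.
- ctrl.close_job(): hands the job in; it is judged then, once.
The state is a dict: "time": time; "joint_positions": joint angles; "qd": joint speeds; "joint_torque": joint torques, N m; "position": TCP position; "tool_rot": TCP orientation; "ft_force": force on the tool from outside, world axes, zero at the start; "torque": the same for the moment, N m; "grip_width": opening from 0.0 (shut) to 1.0 (fully open); "grip_force": force on a finger pad.
Only numpy, scipy, OpenCV 4.12 (cv2) and the standard library are available. Lean on these libraries where they do the work, as an engineer would, in place of code of your own. Each camera call takes 0.05 s, during which the arm holds its last target. There are 200 camera calls.

## Working session

There is one attempt and no reset: what is moved stays moved. The work goes in short steps, Python scripts to look and compute and a tool call to move; the robot and the scene stay as the last step left them, time stands still between calls to the robot, and variables do not carry over. Pictures are saved under pics/ and viewed, at most 10 in all, crops included, and the job is handed in when it is done.

Besides the shell and the picture viewer there is one more tool, called in YAML: its name, and indented under it one key for each argument. step_arm: Moves the arm, as the interface text tells. Its arguments: {"type":"object","properties":{"commands":{"type":"array"},"gripper":{"type":"number"},"force":{"type":"number"}},"required":["commands"]}

```bash
mkdir -p pics; python3 - <<'E'
from bench import ctrl
import cv2,json,numpy as np
np.set_printoptions(precision=4,suppress=True)
s=ctrl.get_state();print({k:np.round(v,4) for k,v in s.items()})
for n in("scene","top"):
    cv2.imwrite(f"pics/{n}0.png",ctrl.get_image(n)[:,:,::-1]);print(n,ctrl.camera_model(n))
print(ctrl.camera_model("wrist"))
E
```

```text
{'time': np.float64(0.0), 'joint_positions': array([-1.1869,  0.3218, -0.0701,  1.4516,  0.0226,  1.3708, -0.0569]), 'qd': array([-0.0004, -0.001 , -0.0005, -0.0004, -0.0006, -0.0016,  0.0003]), 'joint_torque': array([  0.0002, -49.1286,  -0.4039, -31.2523,  -0.064 ,   0.0436,
         0.0002]), 'position': array([0.2348, 0.6056, 0.2355]), 'tool_rot': array([-0.5774, -3.0878,  0.0029]), 'ft_force': array([ 0.2375,  0.3778, -0.0367]), 'torque': array([-0.0024,  0.0001,  0.0725]), 'grip_force': np.float64(0.0), 'grip_width': np.float64(0.9952)}
scene {'fx': 430.04834285369986, 'fy': 430.04834285369986, 'cx': 322.17003443788786, 'cy': 203.46588263526053, 'R': array([[ 0.5661, -0.8243, -0.0101],
       [-0.5891, -0.396 , -0.7043],
       [ 0.5766,  0.4047, -0.7098]]), 't': array([-0.298 ,  0.3631,  0.9735])}
top {'fx': 425.65761614163523, 'fy': 425.65761614163523, 'cx': 320.955604991387, 'cy': 194.04174832912483, 'R': array([[-0.0018, -0.9999,  0.0134],
       [-0.988 , -0.0003, -0.1543],
       [ 0.1543, -0.0136, -0.9879]]), 't': array([-0.0263,  0.4934,  1.3148])}
{'fx': 309.70691628693146, 'fy': 309.70691628693146, 'cx': 322.84295673493966, 'cy': 193.91828069678704, 'T_tool_cam': array([[ 0.0006, -0.9632, -0.2686,  0.0717],
       [ 1.    ,  0.0004,  0.0009, -0.001 ],
       [-0.0008, -0.2686,  0.9632, -0.1488],
       [ 0.    ,  0.    ,  0.    ,  1.    ]])}
```

View pics/scene0.png

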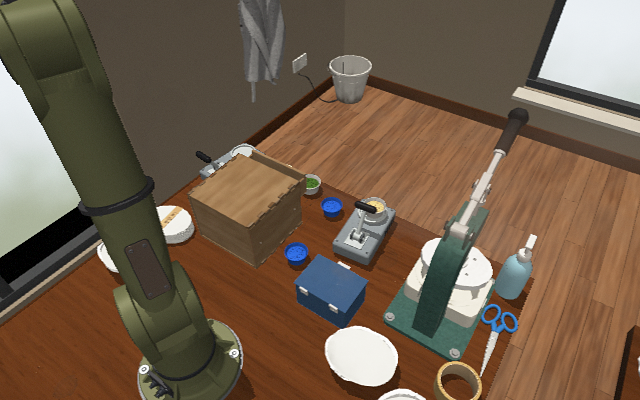

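View pics/top0.png

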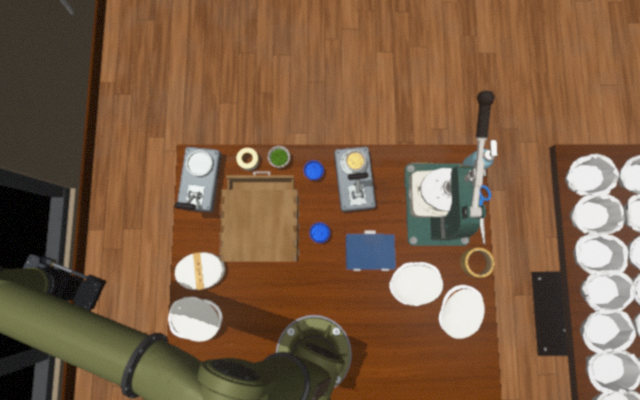

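The top view shows the first plate at (355,180) with the grain pot at (355,160) and its lever bar at (358,176). The second plate is at (198,180), with its empty dish at (200,162) and its bar at (185,206). 

Possible confusions for the grain pot are the blue pots at (314,171) and (320,233), the herb pot at (279,157) and the label roll at (247,158). I choose the steel pot at (355,160), which has pale grains and stands in the dish. I'll check it in a crop.

```bash
python3 - <<'E'
import cv2,numpy as np
a=cv2.imread("pics/top0.png")
f=lambda x,y,w,h:cv2.resize(a[y:y+h,x:x+w],None,fx=5,fy=5,interpolation=cv2.INTER_CUBIC)
cv2.imwrite("pics/crop1.png",np.hstack([f(165,140,78,80),f(320,140,78,80)]))
E
```

```text
(no output)
```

View pics/crop1.png

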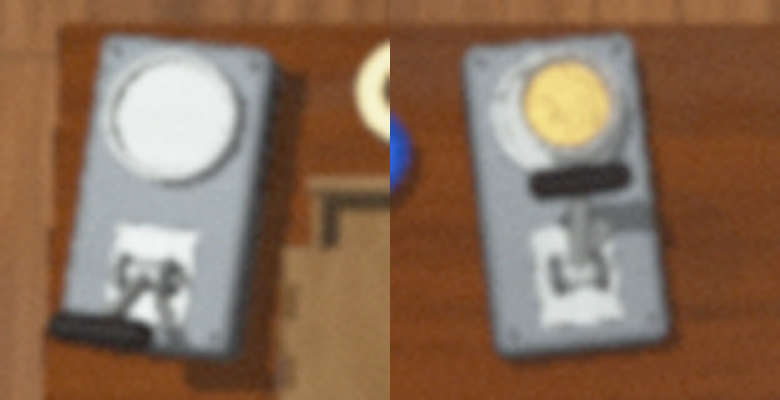

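```bash
cat >h.py <<'E'
from bench import ctrl
import numpy as np
from scipy.spatial.transform import Rotation as Ro
np.set_printoptions(precision=4,suppress=True)
def bp(cam,px,z):
    m=ctrl.camera_model(cam);R=np.array(m["R"]);t=np.array(m["t"])
    d=R.T@np.array([(px[0]-m["cx"])/m["fx"],(px[1]-m["cy"])/m["fy"],1]);c=-R.T@t
    return (c+d*(z-c[2])/d[2])
def rel(p,yaw_y=None,s=None):
    """travel in current tool frame to reach p; and turn (deg) for tool down with tool y at given world yaw"""
    s=s or ctrl.get_state();R=Ro.from_rotvec(s["tool_rot"])
    tr=R.inv().apply(np.array(p)-s["position"])
    if yaw_y is None:return tr
    best=None
    for k in(0,np.pi):
        y=np.array([np.cos(yaw_y+k),np.sin(yaw_y+k),0]);z=np.array([0,0,-1.]);x=np.cross(y,z)
        r=(R.inv()*Ro.from_matrix(np.c_[x,y,z])).as_rotvec(degrees=True)
        if best is None or np.linalg.norm(r)<np.linalg.norm(best):best=r
    return tr,best
E
python3 - <<'E'
from h import *
T=lambda x0,u,v:bp("top",(x0+(u+.5)/5-.5,140+(v+.5)/5-.5),Z)
for x0,off,cs,d in((165,0,[(103,38),(272,50),(242,355),(62,335)],(173,115)),(320,390,[(465,47),(633,37),(668,340),(498,355)],(560,113))):
    Z=.049;P=np.array([T(x0,u-off,v)[:2] for u,v in cs]);print(P,P.mean(0))
    ax=(P[0]-P[3]+P[1]-P[2]);print("yaw",np.arctan2(ax[1],ax[0]), [np.linalg.norm(P[i]-P[i-1]) for i in range(4)])
    Z=.062;D=T(x0,d[0]-off,d[1]);print("dish",D)
Z=.089;print("pot",T(320,567-390,103))
Z=.14;print("bar1",T(320,580-390,178),"ends",T(320,530-390,184),T(320,630-390,174))
print("bar2",T(165,100,328),T(165,48,325),T(165,152,333))
print("scene: dish2? pot grains",bp("scene",(375,206),.087))
for n in("top","scene"):
  m=ctrl.camera_model(n);print(-np.array(m["R"]).T@np.array(m["t"]))
E
```

```text
[[0.6431 0.407 ]
 [0.6354 0.2991]
 [0.4393 0.3109]
 [0.4519 0.4235]] [0.5424 0.3601]
yaw -0.07290540544983506 [np.float64(0.1919349336257907), np.float64(0.10820846965376243), np.float64(0.1964836639851507), np.float64(0.11331558400923211)]
dish [0.5898 0.3567 0.062 ]
[[ 0.6381 -0.0706]
 [ 0.6449 -0.1787]
 [ 0.4487 -0.197 ]
 [ 0.4392 -0.09  ]] [ 0.5427 -0.1341]
yaw 0.09517220233674227 [np.float64(0.19979550785625944), np.float64(0.10833058848969672), np.float64(0.19705293498918114), np.float64(0.10748335035078471)]
dish [ 0.5917 -0.1298  0.062 ]
pot [ 0.5918 -0.1318  0.089 ]
bar1 [ 0.5341 -0.1339  0.14  ] ends [ 0.5304 -0.1043  0.14  ] [ 0.5365 -0.1637  0.14  ]
bar2 [0.4445 0.372  0.14  ] [0.4463 0.4023 0.14  ] [0.4416 0.3417 0.14  ]
scene: dish2? pot grains [ 0.5911 -0.1352  0.087 ]
[ 0.2846 -0.0083  1.3754]
[-0.1787 -0.4958  0.9437]
```

The crop confirms it: the right machine has the yellow-grain pot in its dish at crop (567,103), with its bar towards the dish, so it is on. The left machine's dish is empty at (173,115), with its bar towards the robot, so it is off.

I'll keep tool y along machine x throughout, which keeps the gripper body clear of the cabinet, and push lever 1 with shut fingers from the dish side.

```bash
python3 -c "
from h import *
print(rel([.578,-.131,.24],.095))"
```

```text
(array([-0.5862, -0.5628, -0.0034]), array([-0.0826,  0.0572, 63.3677]))
```

step_arm:
  commands:
    - {"travel":[-0.034,-0.033,0],"turn":[0,0,0]}
    - {"travel":[-0.07,-0.067,0],"turn":[0,0,0]}
    - {"travel":[-0.106,-0.101,0],"turn":[0,0,0]}
    - {"travel":[-0.142,-0.136,0],"turn":[0,0,0]}
    - {"travel":[-0.177,-0.17,0],"turn":[0,0,0]}
  gripper: 0
  force: 30

```text
time: 0.6
position: [0.3391, 0.3813, 0.2362]
tool_rot: [-0.578, -3.088, 0.001]
ft_force: [1.1, -0.2, -0.7]
grip_width: 0.628
grip_force: 0.0
```

step_arm:
  commands:
    - {"travel":[-0.034,-0.033,0],"turn":[0,0,0]}
    - {"travel":[-0.07,-0.067,0],"turn":[0,0,0]}
    - {"travel":[-0.106,-0.101,0],"turn":[0,0,0]}
    - {"travel":[-0.142,-0.136,0],"turn":[0,0,0]}
    - {"travel":[-0.177,-0.17,0],"turn":[0,0,0]}

```text
time: 1.1
position: [0.4424, 0.159, 0.2364]
tool_rot: [0.578, 3.088, 0.0]
ft_force: [0.4, -0.2, 0.3]
grip_width: 0.171
grip_force: 0.0
```

step_arm:
  commands:
    - {"travel":[-0.034,-0.033,0],"turn":[0,0,0]}
    - {"travel":[-0.07,-0.067,0],"turn":[0,0,0]}
    - {"travel":[-0.106,-0.101,0],"turn":[0,0,0]}
    - {"travel":[-0.142,-0.136,0],"turn":[0,0,0]}
    - {"travel":[-0.177,-0.17,0],"turn":[0,0,0]}

```text
time: 1.6
position: [0.546, -0.0633, 0.2365]
tool_rot: [0.577, 3.088, 0.001]
ft_force: [0.6, -0.1, -0.5]
grip_width: 0.003
grip_force: 0.0
```

step_arm:
  commands:
    - {"travel":[-0.034,-0.033,0],"turn":[0,0,8]}
    - {"travel":[-0.055,-0.053,0],"turn":[0,0,16]}
    - {"travel":[-0.055,-0.053,0],"turn":[0,0,24]}
    - {"travel":[-0.055,-0.053,0],"turn":[0,0,32]}
    - {"travel":[-0.055,-0.053,0],"turn":[0,0,40]}

```text
time: 2.1
position: [0.5776, -0.131, 0.2359]
tool_rot: [-1.607, -2.698, 0.001]
ft_force: [-0.3, 0.6, -0.2]
grip_width: 0.007
grip_force: 0.0
```

step_arm:
  commands:
    - {"travel":[0,0,0],"turn":[0,0,8]}
    - {"travel":[0,0,0],"turn":[0,0,16]}
    - {"travel":[0,0,0],"turn":[0,0,23]}
    - {"travel":[0,0,0],"turn":[0,0,23]}
    - {"travel":[0,0,0],"turn":[0,0,23]}

```text
time: 2.6
position: [0.5777, -0.1305, 0.2363]
tool_rot: [-2.102, -2.334, 0.0]
ft_force: [-0.6, 0.2, -0.0]
grip_width: 0.004
grip_force: 0.0
```

```bash
python3 -c "
from h import *
s=ctrl.get_state();print(s['position'],s['joint_positions'],s['grip_width'],s['ft_force'],s['time'])
print(rel([.578,-.131,.134],.095))
import cv2;cv2.imwrite('pics/w1.png',ctrl.get_image('wrist')[:,:,::-1])"
```

```text
[ 0.5777 -0.1305  0.2363] [-0.4665  0.2385  0.76    1.6252 -0.1677  1.3456  0.4216] 0.004377326038048068 [-0.56    0.2179 -0.0463] 2.6
(array([-0.0005,  0.0003,  0.1023]), array([-0.0289, -0.0061,  0.5466]))
```

View pics/w1.png

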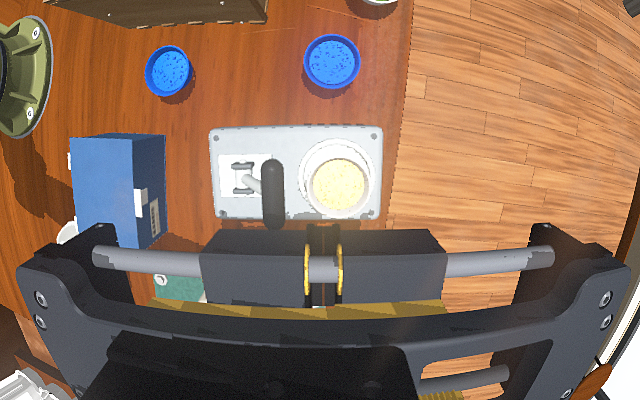

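The wrist view shows the grain pot centred at (338,185) in the dish (340,178), with the bar at (273,193), between the fingers' line and the hinge. I'll cross-check these positions with the fisheye model.

```bash
cat >>h.py <<'E'
def wp(px,z,s):
    m=ctrl.camera_model("wrist");T=np.array(m["T_tool_cam"]);a=(np.array(px)-[m["cx"],m["cy"]])/m["fx"];r=np.hypot(*a)
    d=np.r_[a/r*np.sin(r),np.cos(r)];R=Ro.from_rotvec(s["tool_rot"])
    c=s["position"]+R.apply(T[:3,3]);d=R.apply(T[:3,:3]@d);return c+d*(z-c[2])/d[2]
E
python3 -c "
from h import *
s=ctrl.get_state()
print('pot',wp((338,186),.087,s),'dish',wp((340,178),.062,s),'bar',wp((273,193),.132,s))"
```

```text
pot [ 0.5942 -0.1317  0.087 ] dish [ 0.5973 -0.1288  0.062 ] bar [ 0.5363 -0.1326  0.132 ]
```

step_arm:
  commands:
    - {"travel":[0,0,0.03],"turn":[0,0,0]}
    - {"travel":[0,0,0.06],"turn":[0,0,0]}
    - {"travel":[0,0,0.08],"turn":[0,0,0]}
    - {"travel":[0,0,0.095],"turn":[0,0,0]}
    - {"travel":[0,0,0.102],"turn":[0,0,0]}

```text
time: 3.15
position: [0.5772, -0.1305, 0.1332]
tool_rot: [-2.104, -2.331, 0.002]
ft_force: [0.4, 1.1, -0.1]
grip_width: 0.005
grip_force: 0.0
```

step_arm:
  commands:
    - {"travel":[0,-0.01,0],"turn":[0,0,0]}
    - {"travel":[0,-0.02,0],"turn":[0,0,0]}
    - {"travel":[0,-0.03,0],"turn":[0,0,0]}
    - {"travel":[0,-0.042,0],"turn":[0,0,0]}
    - {"travel":[0,-0.054,0],"turn":[0,0,0]}

```text
time: 3.65
position: [0.5238, -0.1363, 0.1356]
tool_rot: [2.105, 2.33, 0.003]
ft_force: [1.6, -0.1, 2.0]
grip_width: 0.005
grip_force: 0.9
```

step_arm:
  commands:
    - {"travel":[0,-0.012,0],"turn":[0,0,0]}
    - {"travel":[0,-0.024,0],"turn":[0,0,0]}
    - {"travel":[0,-0.036,0],"turn":[0,0,0]}
    - {"travel":[0,-0.046,0],"turn":[0,0,0]}
    - {"travel":[0,-0.052,0],"turn":[0,0,0]}

```text
time: 4.15
position: [0.4704, -0.1414, 0.134]
tool_rot: [-2.105, -2.329, 0.001]
ft_force: [0.9, 0.7, -0.2]
grip_width: 0.01
grip_force: 0.0
```

```bash
python3 -c "
from h import *
s=ctrl.get_state();print(s['position'],s['ft_force'],s['time'])
import cv2;a=ctrl.get_image('scene')[:,:,::-1][170:280,300:430];cv2.imwrite('pics/s1.png',cv2.resize(a,None,fx=5,fy=5))"
```

```text
[ 0.4704 -0.1414  0.134 ] [ 0.8898  0.7083 -0.1721] 4.15
```

View pics/s1.png

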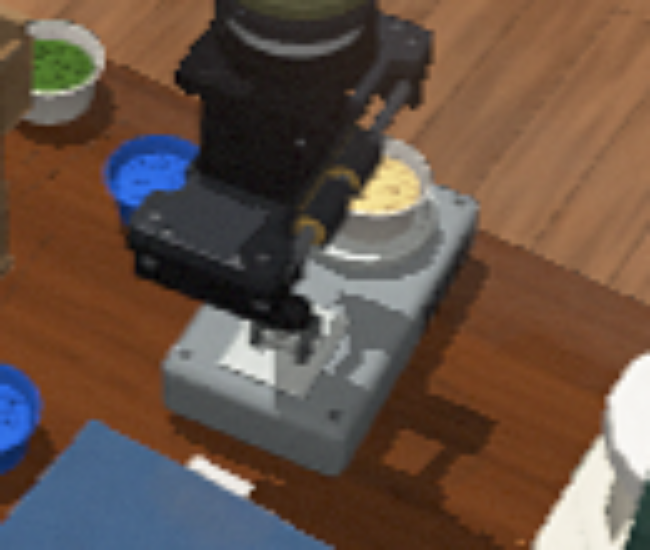

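The gripper hides the lever in this view (crop around (290,320)). The pot still stands in the dish at (385,195). I'll push a little further to feel the stop, then rise.

step_arm:
  commands:
    - {"travel":[0,-0.002,0],"turn":[0,0,0]}
    - {"travel":[0,-0.004,0],"turn":[0,0,0]}
    - {"travel":[0,-0.006,0],"turn":[0,0,0]}

```text
time: 4.5
position: [0.4669, -0.142, 0.1346]
tool_rot: [2.105, 2.331, 0.001]
ft_force: [3.6, 0.3, 0.1]
grip_width: 0.001
grip_force: 1.3
```

step_arm:
  commands:
    - {"travel":[0,0.006,0],"turn":[0,0,0]}
    - {"travel":[0,0.012,-0.03],"turn":[0,0,0]}
    - {"travel":[0,0.05,-0.07],"turn":[0,0,0]}
    - {"travel":[0,0.09,-0.1],"turn":[0,0,0]}
    - {"travel":[0,0.125,-0.1],"turn":[0,0,0]}
  gripper: 1

```text
time: 5.0
position: [0.5951, -0.1291, 0.2391]
tool_rot: [2.1, 2.329, 0.008]
ft_force: [0.4, -1.0, 0.3]
grip_width: 0.376
grip_force: 0.0
```

step_arm:
  commands:
    - {"travel":[0,0,0],"turn":[0,0,0]}
    - {"travel":[0,0,0],"turn":[0,0,0]}
    - {"travel":[0,0,0],"turn":[0,0,0]}
    - {"travel":[0,0,0],"turn":[0,0,0]}
    - {"travel":[0,0,0],"turn":[0,0,0]}

```text
time: 5.5
position: [0.5901, -0.1297, 0.2349]
tool_rot: [-2.107, -2.33, -0.002]
ft_force: [0.3, 0.0, -0.8]
grip_width: 0.829
grip_force: 0.0
```

```bash
python3 -c "
from h import *
s=ctrl.get_state();print(s['position'],s['ft_force'],s['time'],s['grip_width'])
print(rel([.5925,-.132,.079],.095))
import cv2;cv2.imwrite('pics/w2.png',ctrl.get_image('wrist')[:,:,::-1])"
```

```text
[ 0.5901 -0.1297  0.2349] [ 0.3001  0.0013 -0.848 ] 5.5 0.8293270113731471
(array([-0.0027,  0.002 ,  0.1559]), array([ 0.0421, -0.058 ,  0.3258]))
```

View pics/w2.png

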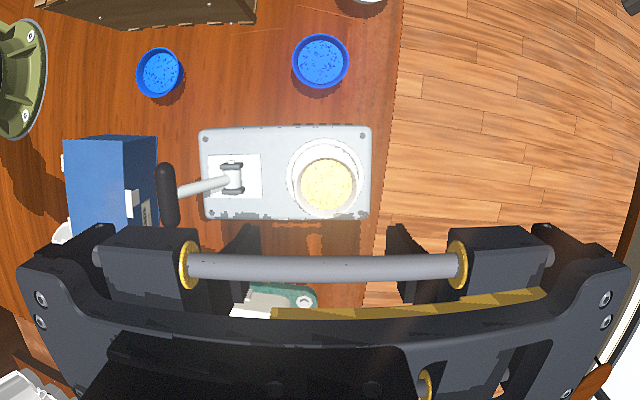

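Lever 1 now leans to the robot (bar at (167,195)), against the stop I felt. The pot is at (327,185). Descending to grasp it.

```bash
python3 -c "
from h import *
s=ctrl.get_state()
print('pot',wp((327,186),.087,s),'dish',wp((327,177),.062,s),'bar',wp((167,195),.132,s))"
```

```text
pot [ 0.596  -0.1314  0.087 ] dish [ 0.596  -0.1278  0.062 ] bar [ 0.4484 -0.1431  0.132 ]
```

step_arm:
  commands:
    - {"travel":[-0.002,0.002,0.03],"turn":[0,0,0]}
    - {"travel":[-0.002,0.002,0.06],"turn":[0,0,0]}
    - {"travel":[-0.002,0.002,0.09],"turn":[0,0,0]}
    - {"travel":[-0.002,0.002,0.11],"turn":[0,0,0]}
    - {"travel":[-0.002,0.002,0.12],"turn":[0,0,0]}

```text
time: 6.05
position: [0.5916, -0.1307, 0.1128]
tool_rot: [-2.104, -2.329, 0.002]
ft_force: [-0.8, 0.2, -0.1]
grip_width: 1.0
grip_force: 0.0
```

step_arm:
  commands:
    - {"travel":[0,0,0.012],"turn":[0,0,0]}
    - {"travel":[0,0,0.024],"turn":[0,0,0]}
    - {"travel":[0,0,0.034],"turn":[0,0,0]}
    - {"travel":[0,0,0.034],"turn":[0,0,0]}

```text
time: 6.45
position: [0.5922, -0.1309, 0.0793]
tool_rot: [-2.105, -2.33, 0.002]
ft_force: [-0.7, -0.3, 0.2]
grip_width: 0.996
grip_force: 0.0
```

Closing.

step_arm:
  commands:
    - {"travel":[0,0,0],"turn":[0,0,0]}
    - {"travel":[0,0,0],"turn":[0,0,0]}
    - {"travel":[0,0,0],"turn":[0,0,0]}
    - {"travel":[0,0,0],"turn":[0,0,0]}
    - {"travel":[0,0,0],"turn":[0,0,0]}
  gripper: 0
  force: 15

```text
time: 6.95
position: [0.5934, -0.1312, 0.0811]
tool_rot: [2.106, 2.331, 0.001]
ft_force: [-0.9, -0.0, 2.4]
grip_width: 0.711
grip_force: 16.3
```

step_arm:
  commands:
    - {"travel":[0,0,-0.006],"turn":[0,0,0]}
    - {"travel":[0,0,-0.015],"turn":[0,0,0]}
    - {"travel":[0,0,-0.03],"turn":[0,0,0]}
    - {"travel":[0,0,-0.05],"turn":[0,0,0]}
    - {"travel":[0,0,-0.08],"turn":[0,0,0]}

```text
time: 7.45
position: [0.5921, -0.131, 0.1611]
tool_rot: [-2.105, -2.33, 0.002]
ft_force: [0.4, 0.0, -1.5]
grip_width: 0.707
grip_force: 16.2
```

step_arm:
  commands:
    - {"travel":[0,0,-0.03],"turn":[0,0,0]}
    - {"travel":[0,0,-0.06],"turn":[0,0,0]}
    - {"travel":[0,0,-0.08],"turn":[0,0,0]}
    - {"travel":[0,0,-0.09],"turn":[0,0,0]}
    - {"travel":[0,0,-0.09],"turn":[0,0,0]}

```text
time: 7.95
position: [0.5937, -0.1315, 0.2526]
tool_rot: [2.104, 2.329, 0.004]
ft_force: [0.5, -0.0, -1.2]
grip_width: 0.708
grip_force: 16.2
```

```bash
python3 -c "
from h import *
s=ctrl.get_state();print(s['position'],s['ft_force'],s['time'],s['grip_width'],s['joint_positions'])
print(rel([.591,.3565,.25],-.085))
import cv2;cv2.imwrite('pics/w3.png',ctrl.get_image('wrist')[:,:,::-1])"
```

```text
[ 0.5937 -0.1315  0.2526] [ 0.4733 -0.0282 -1.2125] 7.95 0.707717528480648 [-0.4665  0.2706  0.7792  1.5656 -0.1935  1.3814  0.4318]
(array([0.4858, 0.0466, 0.0026]), array([ 0.1927, -0.0002, 10.6745]))
```

View pics/w3.png

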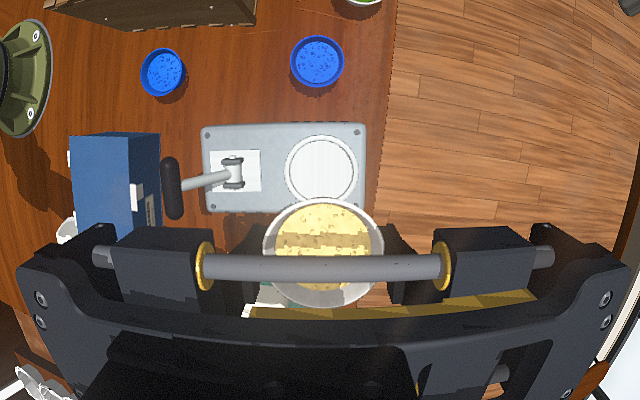

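The pot hangs level between the pads, rim centre about (323,252), and dish 1 is empty at (321,170). I'll work out the pot's offset in the tool frame and move across.

```bash
python3 -c "
from h import *
s=dict(position=np.zeros(3),tool_rot=np.zeros(3))
for p in((323,197),(323,307),(263,250),(383,250)):print(wp(p,-.009,s))"
```

```text
[ 0.0314  0.0012 -0.009 ]
[-0.0315  0.0012 -0.009 ]
[ 0.0034 -0.0291 -0.009 ]
[ 0.0034  0.0315 -0.009 ]
```

step_arm:
  commands:
    - {"travel":[0.03,0.003,0],"turn":[0,0,2]}
    - {"travel":[0.07,0.007,0],"turn":[0,0,4]}
    - {"travel":[0.11,0.01,0],"turn":[0,0,6]}
    - {"travel":[0.15,0.014,0],"turn":[0,0,8]}
    - {"travel":[0.19,0.018,0],"turn":[0,0,10.5]}

```text
time: 8.5
position: [0.5905, 0.0613, 0.2489]
tool_rot: [-2.311, -2.126, 0.003]
ft_force: [0.0, -0.3, -2.0]
grip_width: 0.712
grip_force: 16.3
```

```bash
python3 -c "
from h import *
print(rel([.591,.3565,.25],-.085))"
```

```text
(array([ 0.2942, -0.0242, -0.0012]), array([-0.1436,  0.0394,  0.0848]))
```

step_arm:
  commands:
    - {"travel":[0.04,-0.003,0],"turn":[0,0,0]}
    - {"travel":[0.08,-0.006,0],"turn":[0,0,0]}
    - {"travel":[0.12,-0.01,0],"turn":[0,0,0]}
    - {"travel":[0.16,-0.013,0],"turn":[0,0,0]}
    - {"travel":[0.2,-0.016,0],"turn":[0,0,0]}

```text
time: 9.0
position: [0.591, 0.2617, 0.2487]
tool_rot: [-2.31, -2.128, 0.004]
ft_force: [0.5, 0.2, -1.5]
grip_width: 0.712
grip_force: 16.3
```

step_arm:
  commands:
    - {"travel":[0.03,-0.003,0],"turn":[0,0,0]}
    - {"travel":[0.055,-0.005,0],"turn":[0,0,0]}
    - {"travel":[0.064,-0.006,0],"turn":[0,0,0]}
    - {"travel":[0.064,-0.006,0],"turn":[0,0,0]}
    - {"travel":[0.064,-0.006,0],"turn":[0,0,0]}

```text
time: 9.5
position: [0.5916, 0.3224, 0.2499]
tool_rot: [2.312, 2.126, -0.003]
ft_force: [-0.1, -0.1, -1.5]
grip_width: 0.71
grip_force: 16.3
```

```bash
python3 -c "
from h import *
s=ctrl.get_state();print(s['position'],s['ft_force'],s['time'],s['grip_width'],s['joint_positions'])
import cv2;a=ctrl.get_image('wrist')[:,:,::-1];cv2.imwrite('pics/w4.png',cv2.resize(a[60:310,160:480],None,fx=2.4,fy=2.4))"
```

```text
[0.5916 0.3224 0.2499] [-0.0971 -0.0524 -1.4856] 9.5 0.7100717888033239 [-0.9667  0.4042  0.586   1.3835 -0.2201  1.4209 -0.4689]
```

View pics/w4.png

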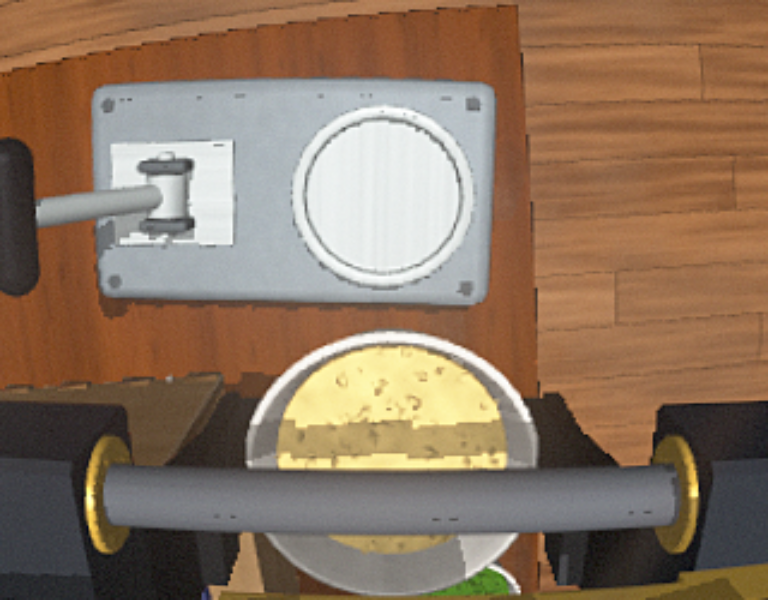

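The wrist crop shows dish 2 clear and empty, rim centre at crop (383,197), hinge at (167,195), bar at (15,217), and the pot still level.

```bash
python3 -c "
from h import *
s=ctrl.get_state();c=lambda u,v:(160+(u+.5)/2.4-.5,60+(v+.5)/2.4-.5)
for z,pts in((.062,[(292,197),(475,197),(383,104),(383,290)]),(.056,[(304,197),(464,197),(383,118),(383,272)]),(.058,[(167,195)]),(.132,[(15,217)]),(.049,[(93,85),(495,85),(490,303),(97,298)])):
  P=np.array([wp(c(*p),z,s) for p in pts]);print(P[:,:2].tolist(),P.mean(0))
P=np.array([wp(c(*p),s['position'][2]+.009,s) for p in((247,450),(538,450),(392,330),(392,597))]);print('pot',P.mean(0)-s['position'])
"
```

```text
[[0.5513547538015791, 0.36283215056880375], [0.6345007551054259, 0.3557018305713701], [0.5963407067295984, 0.4011372110477396], [0.5889738924028134, 0.31573390409672275]] [0.5928 0.3589 0.062 ]
[[0.5561027156782353, 0.3617296588106722], [0.6300067065886208, 0.3553977103089779], [0.5957401991592274, 0.3948307458905352], [0.5895478869897222, 0.32302439317264686]] [0.5928 0.3587 0.056 ]
[[0.4910082791288194, 0.369953756313247]] [0.491 0.37  0.058]
[[0.4488945088901187, 0.37480955546597655]] [0.4489 0.3748 0.132 ]
[[0.45604408626202414, 0.42854692715246806], [0.6490836497500447, 0.4066673292116662], [0.6400745534116068, 0.30191792773870657], [0.44235091031224, 0.32178393491296]] [0.5469 0.3647 0.049 ]
pot [0.0017 0.0023 0.009 ]
```

```bash
python3 -c "
from h import *
print(rel([.591,.3565,.082],-.09))"
```

```text
(array([ 0.0346, -0.0038,  0.1683]), array([0.0033, 0.0871, 0.2969]))
```

step_arm:
  commands:
    - {"travel":[0.02,-0.002,0.01],"turn":[0,0,0]}
    - {"travel":[0.034,-0.004,0.03],"turn":[0,0,0]}
    - {"travel":[0.034,-0.004,0.06],"turn":[0,0,0]}
    - {"travel":[0.034,-0.004,0.09],"turn":[0,0,0]}
    - {"travel":[0.034,-0.004,0.115],"turn":[0,0,0]}

```text
time: 10.05
position: [0.5895, 0.3586, 0.1334]
tool_rot: [-2.311, -2.128, 0.002]
ft_force: [-0.5, -0.0, -0.3]
grip_width: 0.711
grip_force: 16.3
```

step_arm:
  commands:
    - {"travel":[0,0,0.015],"turn":[0,0,0]}
    - {"travel":[0,0,0.028],"turn":[0,0,0]}
    - {"travel":[0,0,0.04],"turn":[0,0,0]}
    - {"travel":[0,0,0.046],"turn":[0,0,0]}
    - {"travel":[0,0,0.046],"turn":[0,0,0]}

```text
time: 10.55
position: [0.5899, 0.3587, 0.0891]
tool_rot: [-2.31, -2.129, 0.001]
ft_force: [-0.3, -0.2, -0.9]
grip_width: 0.705
grip_force: 16.3
```

```bash
python3 -c "
from h import *
s=ctrl.get_state();print(s['position'],s['ft_force']);print(rel([.591,.3565,.081],-.09))"
```

```text
[0.5899 0.3587 0.0891] [-0.2606 -0.1519 -0.9252]
(array([-0.0021,  0.0012,  0.0081]), array([-0.0289,  0.021 ,  0.4616]))
```

step_arm:
  commands:
    - {"travel":[-0.002,0.001,0.003],"turn":[0,0,0]}
    - {"travel":[-0.002,0.001,0.006],"turn":[0,0,0]}
    - {"travel":[-0.002,0.001,0.008],"turn":[0,0,0]}
    - {"travel":[-0.002,0.001,0.008],"turn":[0,0,0]}

```text
time: 10.95
position: [0.5908, 0.3568, 0.0815]
tool_rot: [-2.31, -2.129, 0.0]
ft_force: [-0.1, 0.1, -0.1]
grip_width: 0.708
grip_force: 16.3
```

step_arm:
  commands:
    - {"travel":[0,0,0.001],"turn":[0,0,0]}
    - {"travel":[0,0,0.0015],"turn":[0,0,0]}
    - {"travel":[0,0,0.0015],"turn":[0,0,0]}

```text
time: 11.25
position: [0.591, 0.357, 0.0811]
tool_rot: [-2.31, -2.129, -0.001]
ft_force: [-2.2, -1.0, 5.7]
grip_width: 0.708
grip_force: 16.5
```

Contact with the floor (5.7 N). Releasing and rising straight up.

step_arm:
  commands:
    - {"travel":[0,0,0],"turn":[0,0,0]}
    - {"travel":[0,0,0],"turn":[0,0,0]}
    - {"travel":[0,0,0],"turn":[0,0,0]}
    - {"travel":[0,0,0],"turn":[0,0,0]}
    - {"travel":[0,0,0],"turn":[0,0,0]}
  gripper: 1

```text
time: 11.75
position: [0.5909, 0.3567, 0.0798]
tool_rot: [2.31, 2.129, -0.0]
ft_force: [-0.1, 0.5, 0.0]
grip_width: 0.982
grip_force: 0.0
```

step_arm:
  commands:
    - {"travel":[0,0,-0.01],"turn":[0,0,0]}
    - {"travel":[0,0,-0.03],"turn":[0,0,0]}
    - {"travel":[0,0,-0.06],"turn":[0,0,0]}
    - {"travel":[0,0,-0.1],"turn":[0,0,0]}
    - {"travel":[0,0,-0.14],"turn":[0,0,0]}

```text
time: 12.25
position: [0.5908, 0.3565, 0.222]
tool_rot: [2.311, 2.128, 0.0]
ft_force: [0.3, 0.2, 0.7]
grip_width: 0.997
grip_force: 0.0
```

step_arm:
  commands:
    - {"travel":[-0.02,0,-0.02],"turn":[0,0,0]}
    - {"travel":[-0.04,0,-0.03],"turn":[0,0,0]}
    - {"travel":[-0.04,0,-0.03],"turn":[0,0,0]}
    - {"travel":[-0.04,0,-0.03],"turn":[0,0,0]}
  gripper: 0

```text
time: 12.65
position: [0.5873, 0.3162, 0.2493]
tool_rot: [-2.311, -2.126, 0.001]
ft_force: [-0.0, -0.4, -1.1]
grip_width: 0.72
grip_force: 0.0
```

```bash
python3 -c "
from h import *
s=ctrl.get_state();print(s['position'],s['ft_force'],s['time'],s['grip_width'],s['joint_positions'])
print(rel([.406,.372,.25],-.095))
import cv2;a=ctrl.get_image('wrist')[:,:,::-1];cv2.imwrite('pics/w5.png',cv2.resize(a[60:310,160:480],None,fx=2.4,fy=2.4))"
```

```text
[0.5873 0.3162 0.2493] [-0.0119 -0.4466 -1.1402] 12.65 0.7203412456484695 [-0.9689  0.3885  0.5882  1.4041 -0.2152  1.4139 -0.4648]
(array([ 0.0405, -0.1854, -0.0005]), array([-0.0695, -0.0116,  0.6672]))
```

View pics/w5.png

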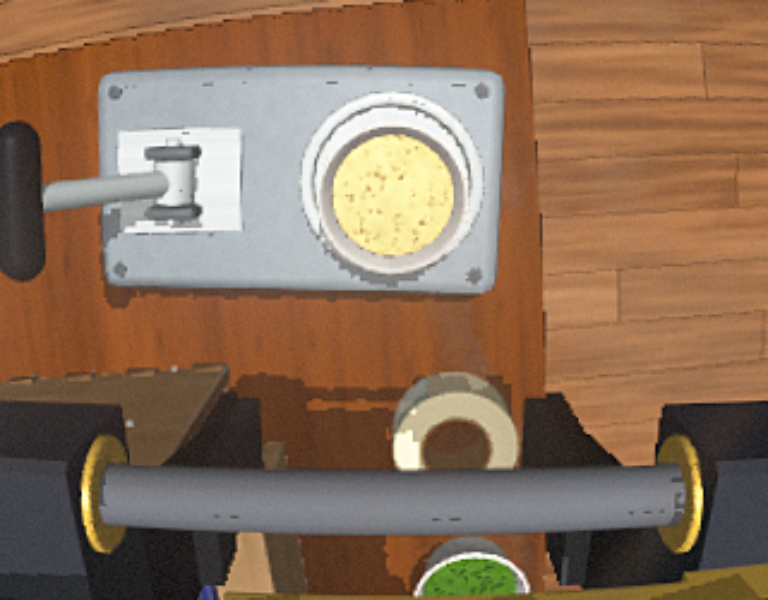

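The pot stands upright in dish 2, with its rim centre at crop (394,198) and the dish rim centre near (393,184). I'll check centring numerically.

```bash
python3 -c "
from h import *
s=ctrl.get_state();c=lambda u,v:(160+(u+.5)/2.4-.5,60+(v+.5)/2.4-.5)
print(np.mean([wp(c(*p),.089,s) for p in((319,198),(469,198),(394,127),(394,273))],axis=0), np.mean([wp(c(*p),.062,s) for p in((302,185),(484,185))],axis=0),wp(c(393,92),.062,s))
print('bar',wp(c(21,200),.135,s))"
```

```text
[0.5921 0.3562 0.089 ] [0.5921 0.3601 0.062 ] [0.5954 0.4017 0.062 ]
bar [0.4497 0.3764 0.135 ]
```

step_arm:
  commands:
    - {"travel":[0.01,-0.035,0],"turn":[0,0,0]}
    - {"travel":[0.02,-0.075,0],"turn":[0,0,0]}
    - {"travel":[0.03,-0.115,0],"turn":[0,0,0]}
    - {"travel":[0.04,-0.155,0],"turn":[0,0,0]}
    - {"travel":[0.042,-0.187,0],"turn":[0,0,0]}

```text
time: 13.2
position: [0.4005, 0.3765, 0.2481]
tool_rot: [-2.305, -2.134, 0.005]
ft_force: [-0.2, -0.7, -0.1]
grip_width: 0.22
grip_force: 0.0
```

```bash
python3 -c "
from h import *
s=ctrl.get_state();print(s['position'],s['grip_width'],s['joint_positions'])
print(rel([.405,.374,.134],-.1))"
```

```text
[0.4005 0.3765 0.2481] 0.2197263458261196 [-1.2717  0.1042  0.5076  1.7009 -0.0525  1.3527 -0.8317]
(array([-0.002 ,  0.0049,  0.1141]), array([-0.1374,  0.1034,  1.329 ]))
```

The pot is centred within measurement error; the same apparent 3–4 mm bias showed on dish 1. I'll let the fingers shut, then descend on the robot side of bar 2.

step_arm:
  commands:
    - {"travel":[0,0,0],"turn":[0,0,1]}
    - {"travel":[0,0,0],"turn":[0,0,1]}
    - {"travel":[0,0,0],"turn":[0,0,1]}
    - {"travel":[0,0,0.02],"turn":[0,0,1]}
    - {"travel":[0,0,0.04],"turn":[0,0,1]}

```text
time: 13.7
position: [0.4066, 0.3736, 0.2097]
tool_rot: [2.331, 2.105, 0.002]
ft_force: [0.0, -0.1, -0.7]
grip_width: 0.005
grip_force: 0.0
```

step_arm:
  commands:
    - {"travel":[0,0,0.02],"turn":[0,0,0]}
    - {"travel":[0,0,0.04],"turn":[0,0,0]}
    - {"travel":[0,0,0.06],"turn":[0,0,0]}
    - {"travel":[0,0,0.074],"turn":[0,0,0]}
    - {"travel":[0,0,0.074],"turn":[0,0,0]}

```text
time: 14.2
position: [0.4046, 0.3724, 0.1337]
tool_rot: [2.33, 2.106, -0.007]
ft_force: [0.1, -0.8, -0.1]
grip_width: 0.005
grip_force: 0.0
```

step_arm:
  commands:
    - {"travel":[0,0.01,0],"turn":[0,0,0]}
    - {"travel":[0,0.02,0],"turn":[0,0,0]}
    - {"travel":[0,0.03,0],"turn":[0,0,0]}
    - {"travel":[0,0.042,0],"turn":[0,0,0]}
    - {"travel":[0,0.054,0],"turn":[0,0,0]}

```text
time: 14.7
position: [0.46, 0.3688, 0.1366]
tool_rot: [2.329, 2.108, 0.002]
ft_force: [-1.0, -0.6, 1.4]
grip_width: 0.011
grip_force: 0.7
```

step_arm:
  commands:
    - {"travel":[0,0.012,0],"turn":[0,0,0]}
    - {"travel":[0,0.024,0],"turn":[0,0,0]}
    - {"travel":[0,0.036,0],"turn":[0,0,0]}
    - {"travel":[0,0.046,0],"turn":[0,0,0]}
    - {"travel":[0,0.05,0],"turn":[0,0,0]}

```text
time: 15.2
position: [0.5098, 0.363, 0.1359]
tool_rot: [2.33, 2.106, 0.0]
ft_force: [-0.6, -0.3, 0.6]
grip_width: 0.008
grip_force: 0.0
```

step_arm:
  commands:
    - {"travel":[0,0.002,0],"turn":[0,0,0]}
    - {"travel":[0,0.004,0],"turn":[0,0,0]}
    - {"travel":[0,0.005,0],"turn":[0,0,0]}

```text
time: 15.5
position: [0.5128, 0.3635, 0.136]
tool_rot: [-2.328, -2.109, 0.001]
ft_force: [-1.3, -0.1, -0.6]
grip_width: 0.005
grip_force: 0.5
```

step_arm:
  commands:
    - {"travel":[0,0.002,0],"turn":[0,0,0]}
    - {"travel":[0,0.003,0],"turn":[0,0,0]}
    - {"travel":[0,0.003,0],"turn":[0,0,0]}

```text
time: 15.8
position: [0.5135, 0.3635, 0.1357]
tool_rot: [-2.325, -2.108, 0.006]
ft_force: [-6.1, -0.3, 2.7]
grip_width: 0.003
grip_force: 3.3
```

step_arm:
  commands:
    - {"travel":[0,-0.01,0],"turn":[0,0,0]}
    - {"travel":[0,-0.02,-0.03],"turn":[0,0,0]}
    - {"travel":[-0.02,-0.02,-0.07],"turn":[0,0,0]}
    - {"travel":[-0.05,0,-0.11],"turn":[0,0,0]}
    - {"travel":[-0.05,0.02,-0.14],"turn":[0,0,0]}

```text
time: 16.3
position: [0.5321, 0.3074, 0.2793]
tool_rot: [2.331, 2.104, 0.004]
ft_force: [1.6, -0.1, 0.5]
grip_width: 0.002
grip_force: 0.0
```

step_arm:
  commands:
    - {"travel":[0,0,0],"turn":[0,0,0]}
    - {"travel":[0,0,0],"turn":[0,0,0]}
    - {"travel":[0,0,0],"turn":[0,0,0]}
    - {"travel":[0,0,0],"turn":[0,0,0]}

```text
time: 16.7
position: [0.5297, 0.3118, 0.2744]
tool_rot: [-2.327, -2.11, 0.004]
ft_force: [0.7, -0.2, -0.2]
grip_width: 0.004
grip_force: 0.0
```

```bash
python3 -c "
from h import *
s=ctrl.get_state();print(s['position'],s['ft_force'],s['time'])
import cv2;a=ctrl.get_image('wrist')[:,:,::-1];cv2.imwrite('pics/w6.png',a);b=ctrl.get_image('top')[:,:,::-1];cv2.imwrite('pics/fin.png',np.vstack([a[:260],cv2.resize(b[130:260,160:480],None,fx=2,fy=2)]))"
```

```text
[0.5297 0.3118 0.2744] [ 0.6795 -0.2308 -0.2071] 16.7
```

View pics/fin.png

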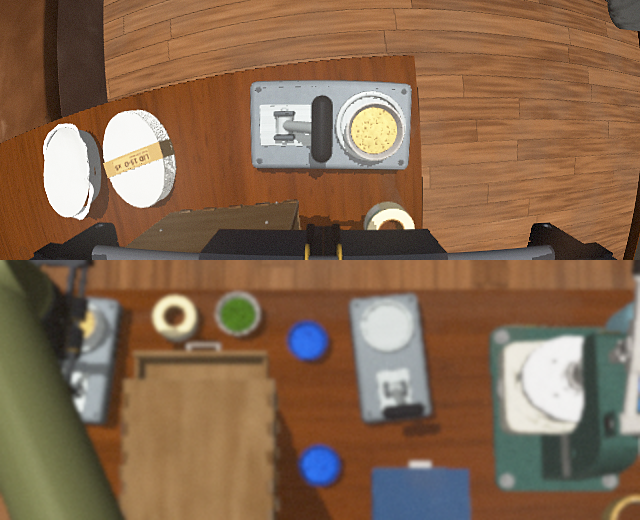

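The final view shows lever 2 on (bar at (321,128), leaning to the dish, stop felt at 6 N) and the pot in dish 2 at (376,128). Lever 1 is off (bar at (404,411)), its dish is empty, and the bystanders haven't moved. The robot is clear, so I'm handing in.

```bash
python3 -c "
from bench import ctrl
print(ctrl.close_job())"
```

```text
the job is handed in; nothing more can be done
None
```

The job is done and handed in at about 17 s: the first plate is off, the grain pot stands upright in the middle of the second plate's dish (released before its lever was thrown), the second plate is on, and the herb pot and label roll were left alone.

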